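# Pull out both supports and lower the jar cabinet's flap

## Robot

A 6-joint arm with a two-finger parallel gripper is mounted at the origin on the work surface. World frame = base frame: x ahead of the robot, y to its left, z up, the work surface at z = 0. Lengths are in mm, angles in rad, forces in N, time in s.
With the tool pointing down it reaches from about 250 to 800 mm from the base axis. Payload 8.5 kg.
Tool frame: the origin (TCP) lies between the finger pads; the fingertips stand 22 mm ahead of it and the grasp point (between the pads) lies 3 mm ahead of it; z points along the fingers, y is the line along which they close (so a half turn about z gives the same grasp; the last joint's range is limited). The gripper opens to 85 mm and grips with 20 to 120 N. Pads are 22 mm wide; open, the fingers measure 114 mm over their backs; the gripper's body (76 mm by 85 mm) begins 54 mm behind the grasp point. The pads swing forward as they close: fully open they stand 13 mm farther back than shut.
Start: joints at [1.211, 0.238, -0.013, 1.319, 0, 1.571], TCP at [184.829, 491.344, 253.276] pointing down, gripper open.
Joint ranges: [-2.66, 2.66], [-1.03, 1.9], [-1.14, 1.46], [-1.82, 2.27], [-1.45, 1.34], [-3.14, 3.14]. Speed limits (rad/s): [2.22, 2.22, 2.79, 3.14, 3.14, 3.14].

## Interface

Orientations are given as [roll, pitch, yaw] about the fixed x, y, z axes, in that order (R = Rz(yaw) Ry(pitch) Rx(roll)).
In Python, from station import manip gives the robot as it stands.
- The arm moves only by the shell command python3 -m handwheel 'ROWS'. ROWS is text: rows parted by semicolons, each of 7 numbers parted by spaces: the shift along the tool's x, y, z in m, then the turn, a rotation vector about the tool's x, y, z in rad, then the finger opening in m, from 0 to 0.0854. A call has 1 to 8 rows; each row shifts and turns the commanded pose from where the row before left it, along the tool's axes as they then stand; what a row does not reach is not made up. A row lasts 1/8 s, in which the tool goes at most 62.5 mm and 10.7 degrees, less where a joint would pass 70% of its speed; a pose out of reach is approached as far as the arm can. A call with a gripper value outside its range is refused whole. The fingers move at their own pace and stop on an object; the grip force is fixed at half the most. Time passes only in rows, so rows that do not move let the fingers close. It gives the time, the measured TCP pose, the force, the opening and the grip force at its end, in the units of the state.
- manip.get_state(): the state, without advancing time (a new reading comes with each control period).
- manip.grab_frame(name): name is "scene" or "top"; returns the picture (384x512x3 uint8, red, green, blue); there is no depth.
- manip.camera_info(name): a dict with "intrinsics" (3x3 intrinsics, pixels), "D" ([k1, k2, p1, p2, k3] as OpenCV has them; the pictures are not rectified), "extrinsics" (4x4, takes a point from world to camera coordinates). Camera axes: x right, y down, z forward; pixel columns grow to the right and rows downward; lengths in mm; the calibration is good to about 2 mm. A picture is of the moment at which its call begins. camera_info takes no time and is no camera call.
- manip.job_done(): hands the job in; it is judged then, once.
The state is a dict: "time": time; "qpos": joint angles; "qvel": joint speeds; "joint_torque": joint torques, N m; "position": TCP position; "eef_rot": TCP orientation; "force": force on the tool from outside, world axes, zero at the start; "torque": the same for the moment, N m; "width": finger opening in mm; "grasp_force": force on a finger pad.
Only numpy, scipy, OpenCV 4.12 (cv2) and the standard library are available. Lean on these libraries where they do the work, as an engineer would, in place of code of your own. Each camera call takes 0.05 s, during which the arm holds its last target. There are 200 camera calls.

## Task

Open the jar cabinet in the mixer corner: first pull both slide-out supports all the way out while the flap is still shut, then lower the flap gently by its blue pull, without letting it drop, until it lies level on the two supports, and let go. Leave the orange bowl, the crock and the steel paddle where they are.

Things in the scene. Friction and masses are not known exactly. Their poses are not given: they have to be found in the camera images.
- cabinet: Fixed sage-green slant-front jar cabinet, white top, 300 mm wide, 190 deep, 212 high. Origin: on the counter below the middle of the flap's hinge. Its x points into the cabinet, away from the robot, y to the robot's left, z up; may be yawed. Offsets given for the supports and the flap are in this frame. Base below the flap: 77 mm high, front face at x=0. Hinge line along y at x=0, z=85 mm.
- support_left (a joint): Left support's travel in m: 0 in, 0.09 fully out (firm stop), slides to -x, stays where left, drags about 2 N. Oak bar at y=+110 mm, 20 wide, 24 high, top at z=78 mm, starting 0 to 15 mm out. Pull it by the blue block on its front: 30 mm long (x), 22 wide (y), 22 high, centre at x=-(45 mm + travel), y=+110, z=50 mm; free space all round it.
- support_right (a joint): The same for the right support, alike in everything but at y=-110 mm: travel in m, 0 in, 0.09 fully out.
- flap (a joint): Flap angle in rad: 0 shut (leans back 30 deg from vertical), grows as it swings towards the robot, 2.094 level on the supports, 2.34 sagging if they are in. Panel 276 mm wide, 125 from hinge to edge, 14 thick, 0.35 kg; falls freely once past upright.
- bowl: Orange plastic mixing bowl, loose, empty, upright, 130 mm across the rim, 60 mm high, to the left of the cabinet; origin at the centre of its underside. To be left alone.
- crock: White ceramic utensil crock, loose, empty, upright, 90 mm across, 130 mm high, to the right of the cabinet; origin at the centre of its underside. To be left alone.
- paddle: Flat steel mixer paddle, loose, lying on the counter in front and to the right of the cabinet, about 195 mm long (its x, shaft towards -x), 80 mm wide, 10 mm thick; origin on its underside, near the middle of its length. To be left alone.
- flap_pull (a point): Centre of the blue block on the middle of the flap's free edge, in the panel's plane, 160 mm from the hinge line: 22 mm wide (y), 22 along the panel, 20 thick, on a 12 mm stalk. At flap angle q it lies at x=0.16 sin(0.5236-q), y=0, z=0.085+0.16 cos(0.5236-q) m. Pinched on its y sides it can turn between the fingers while the gripper keeps pointing down.

How it is judged (in metres and radians):
On the way:
1. both supports pulled out (at least 75 of 90 mm) with the flap still shut (within 0.35 rad) (value of joint each of support_left, support_right above 0.075 m and value of joint flap below 0.35 rad), for 0.2 s.
At the end, for the whole second after the job is handed in: Both supports are at least 75 mm out (of 90), the flap lies level on them (1.93 to 2.22 rad, level being 2.094) and is at rest, and the robot has let go (value of joint each of support_left, support_right above 0.075 m and value of joint flap between 1.93 and 2.22 rad and velocity of joint flap below 0.1 rad/s); the robot touches nothing.
It fails at once if the flap is lowered well past upright (0.9 rad) while either support is less than 70 mm out (value of joint flap above 0.9 rad and value of joint any of support_left, support_right below 0.07 m).
It fails at once if the flap drops or is slammed (faster than 4.5 rad/s) (velocity of joint flap above 4.5 rad/s).
It fails at once if the bowl, the crock or the paddle is moved by more than 25 mm (distance of any of bowl, crock, paddle from where it was at the start of the episode above 0.025 m).
It also fails if it takes over 69 s, if anything falls off the work surface, if the arm or the gripper's body presses on something with over 40 N, if the wrist force passes 120 N, or if a joint passes its speed limit or range.

## Working session

There is one attempt and no reset: what is moved stays moved. The work goes in short steps, Python scripts to look and compute and a shell command to move; the robot and the scene stay as the last step left them, time stands still between calls to the robot, and variables do not carry over. Pictures are saved under pics/ and viewed, at most 10 in all, crops included, and the job is handed in when it is done.

```bash
mkdir -p pics
cat > h.py <<'E'
import numpy as np, cv2
from station import manip
def snap(n,f,crop=None,s=1):
    im=manip.grab_frame(n)[:,:,::-1].copy(); cv2.imwrite('pics/raw_'+f,im)
    if crop: x0,y0,x1,y1=crop; im=im[y0:y1,x0:x1]
    if s!=1: im=cv2.resize(im,None,fx=s,fy=s,interpolation=cv2.INTER_CUBIC)
    cv2.imwrite('pics/'+f,im)
def cam(n):
    c=manip.camera_info(n); return [np.array(c[k],float) for k in('intrinsics','D','extrinsics')]
def proj(n,P):
    K,D,E=cam(n); return cv2.projectPoints(np.array(P,float).reshape(-1,1,3),cv2.Rodrigues(E[:3,:3])[0],E[:3,3],K,D)[0][:,0]
def atz(n,uv,z):
    K,D,E=cam(n); p=cv2.undistortPoints(np.array([[uv]],float),K,D)[0,0]
    R=E[:3,:3]; o=-R.T@E[:3,3]; d=R.T@np.array([*p,1]); return o+d*(z-o[2])/d[2]
E
python3 - <<'E'
from h import *
snap('top','t0.png',s=1.5); snap('scene','s0.png',s=1.5)
s=manip.get_state(); print(s['time'],s['position'],s['eef_rot'],s['width'])
for n in('top','scene'):
    K,D,E=cam(n); print(n,-E[:3,:3].T@E[:3,3],E[2,:3])
E
```

```text
0.1 [184.72668367 491.05002292 252.74011328] [-3.14026147e+00 -1.91473301e-06  2.78177551e+00] 85.51498447873837
top [ 413.40195337   21.44310396 1340.37787689] [ 0.12514241  0.00424421 -0.99212971]
scene [ 182.22882154 -277.85940053 1437.07691626] [ 0.30120166  0.19452511 -0.93350819]
```

View pics/t0.png

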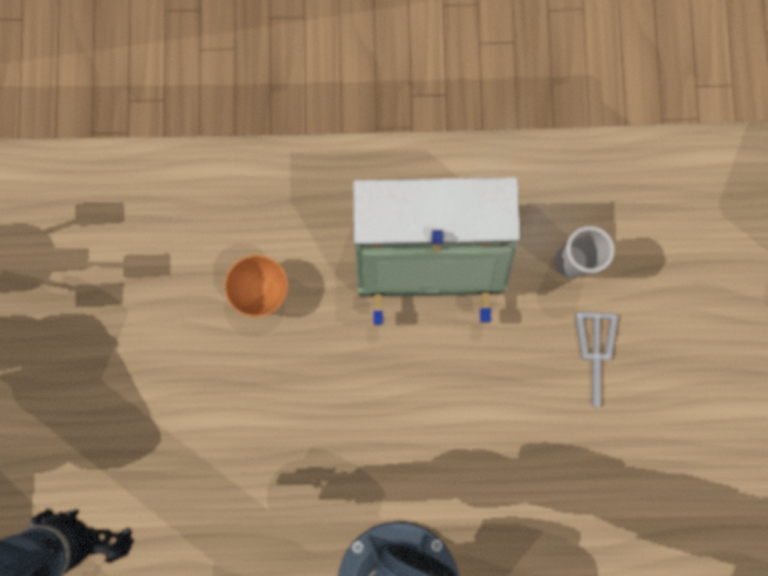

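View pics/s0.png

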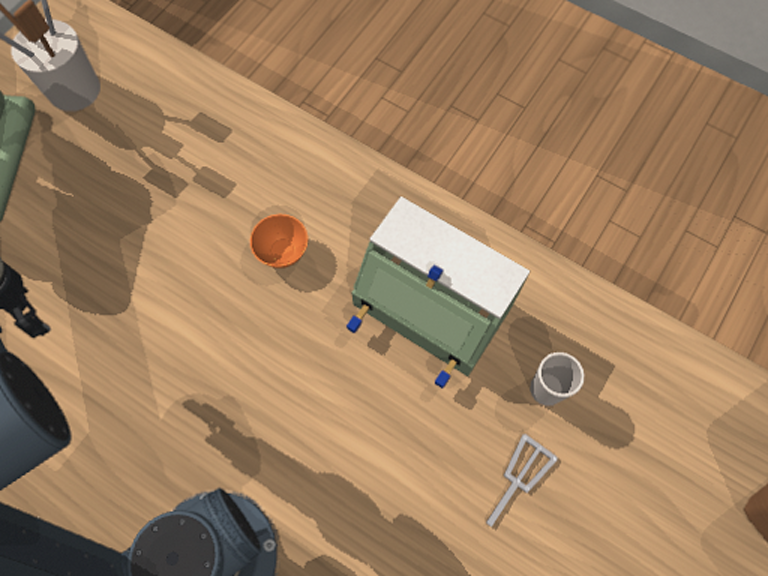

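The top picture (×1.5) shows the blue support blocks at about (378,318) and (486,315), and the flap pull at (437,237). The scene picture shows the same three at (354,324), (442,379) and (435,272).

Run:
```python
from h import *
from scipy.optimize import least_squares
obs={}
for n,f in(('top','t0'),('scene','s0')):
    im=cv2.imread(f'pics/raw_{f}.png').astype(int)
    m=((im[:,:,0]>im[:,:,2]+60)&(im[:,:,0]>im[:,:,1]+50)).astype(np.uint8)
    k,l,st,c=cv2.connectedComponentsWithStats(m)
    print(n,[(np.round(c[i],1).tolist(),st[i,4]) for i in range(1,k) if st[i,4]>15])
    obs[n]=[c[i] for i in range(1,k) if st[i,4]>15]
def near(n,p): return min(obs[n],key=lambda c:np.hypot(*(c-np.array(p)/1.5)))
T={'L':((378,318),(354,324)),'R':((486,315),(442,379)),'P':((437,237),(435,272))}
for k,(a,b) in T.items():
    a=near('top',a);b=near('scene',b)
    r=least_squares(lambda P:np.r_[proj('top',P)[0]-a,proj('scene',P)[0]-b],[600,0,60])
    print(k,r.x.round(1),r.cost.round(2), atz('top',a,57 if k!='P' else 230).round(1),atz('scene',b,57 if k!='P' else 230).round(1))
for uv in((354,181),(517,178),(520,242),(354,245)): print(atz('top',np.array(uv)/1.5,212).round(1))
for uv in((401,197),(528,271),(500,318),(371,240)): print(atz('scene',np.array(uv)/1.5,212).round(1))
for uv in((587,250),): print('crock',atz('top',np.array(uv)/1.5,130).round(1))
print('paddle',atz('top',(597/1.5,314/1.5),5),atz('top',(597/1.5,405/1.5),5))
```

```text
top [([290.9, 157.2], np.int32(27)), ([323.4, 209.5], np.int32(46)), ([251.7, 211.5], np.int32(35))]
scene [([289.5, 181.4], np.int32(54)), ([235.5, 215.5], np.int32(54)), ([294.4, 252.2], np.int32(58))]
L [534.4  28.7  57. ] 0.0 [534.3  28.8  57. ] [534.6  28.5  57. ]
R [ 536.3 -191.1   51. ] 0.01 [ 535.9 -190.3   57. ] [ 534.6 -191.4   57. ]
P [664.2 -81.2 221.3] 0.0 [662.3 -80.4 230. ] [660.6 -82.5 230. ]
[772.6  66.3 212. ]
[ 770.9 -233.   212. ]
[ 651.4 -233.1  212. ]
[652.7  68.2 212. ]
[772.   63.6 212. ]
[ 769.  -231.1  212. ]
[ 655.1 -233.1  212. ]
[658.3  61.6 212. ]
crock [ 649.8 -379.4  130. ]
paddle [ 536.61457037 -433.30702577    5.        ] [ 347.90995084 -420.6724974     5.        ]
```

```bash
python3 -m handwheel '0 0 0 0 0 -0.184 0.0854;0 0 0 0 0 0 0.0854'; python3 -c "
from h import *
s=manip.get_state();print(s['qpos'],s['eef_rot'])"
```

```text
time: 0.35
position: [184.8, 491.2, 253.0]
eef_rot: [-3.141, -0.0, 2.965]
force: [0.5, 0.2, -0.8]
width: 85.1
grasp_force: 0.0
[ 1.21100022e+00  2.38486687e-01 -1.38840065e-02  1.31922592e+00
  8.52083408e-06  1.38778661e+00] [-3.14080728e+00 -1.54023396e-04  2.96480620e+00]
```

```bash
python3 -m handwheel '0 0 0 0 0 -0.168 0.0854;-0.035 -0.046 0 0 0 0 0.0854;-0.035 -0.046 0 0 0 0 0.0854;-0.035 -0.046 0 0 0 0 0.0854;-0.035 -0.046 0 0 0 0 0.0854;-0.035 -0.046 0 0 0 0 0.0854;-0.035 -0.046 0 0 0 0 0.0854;-0.035 -0.046 0 0 0 0 0.0854' && python3 -m handwheel '-0.035 -0.046 0 0 0 0 0.0854;-0.035 -0.046 0 0 0 0 0.0854;-0.03 -0.046 0 0 0 0 0.0854;0 0 0 0 0 0 0.0854'
```

```text
time: 1.35
position: [428.2, 165.8, 253.4]
eef_rot: [3.141, 0.0, 3.129]
force: [1.5, 0.3, 0.4]
width: 85.8
grasp_force: 0.0
time: 1.85
position: [527.7, 25.7, 252.6]
eef_rot: [-3.141, -0.0, 3.125]
force: [-0.5, 0.3, -0.8]
width: 85.4
grasp_force: 0.0
```

```bash
python3 -m handwheel '-0.003 0.003 0.05 0 0 0 0.0854;0 0 0.05 0 0 0 0.0854;0 0 0.04 0 0 0 0.0854;0 0 0.03 0 0 0 0.0854;0 0 0.02 0 0 0 0.0854;0 0 0.012 0 0 0 0.0854;0 0 0 0 0 0 0.0854' && python3 -m handwheel '0 0 0 0 0 0 0.01;0 0 0 0 0 0 0.01;0 0 0 0 0 0 0.01;0 0 0 0 0 0 0.01;0 0 0 0 0 0 0.01;0 0 0 0 0 0 0.01'
```

```text
time: 2.72
position: [528.7, 32.1, 50.9]
eef_rot: [-3.142, -0.001, 3.133]
force: [0.5, 0.4, 0.3]
width: 85.3
grasp_force: 0.0
time: 3.48
position: [529.8, 28.5, 52.3]
eef_rot: [-3.135, 0.002, 3.131]
force: [-2.2, -17.3, 8.5]
width: 21.1
grasp_force: 60.0
```

```bash
python3 -m handwheel '0.01 -0.002 0 0 0 0 0.01;0.02 0 0 0 0 0 0.01;0.02 0 0 0 0 0 0.01;0.015 0 0 0 0 0 0.01;0.01 0 0 0 0 0 0.01;0.005 0 0 0 0 0 0.01;0 0 0 0 0 0 0.01' && python3 -m handwheel '0.003 0 0 0 0 0 0.01;0.003 0 0 0 0 0 0.01;0 0 0 0 0 0 0.01'
```

```text
time: 4.35
position: [449.5, 28.8, 52.2]
eef_rot: [-3.138, 0.002, 3.133]
force: [-0.9, -9.6, 9.2]
width: 21.0
grasp_force: 60.3
time: 4.72
position: [444.0, 28.8, 52.3]
eef_rot: [-3.138, 0.002, 3.133]
force: [-1.0, -8.6, 9.2]
width: 21.1
grasp_force: 60.1
```

```bash
python3 -m handwheel '0.002 0 0 0 0 0 0.01;0 0 0 0 0 0 0.01' ; python3 -m handwheel '0.002 0 0 0 0 0 0.01;0 0 0 0 0 0 0.01'
```

```text
time: 4.97
position: [442.2, 28.9, 52.2]
eef_rot: [-3.138, 0.002, 3.133]
force: [0.3, -9.4, 7.6]
width: 20.9
grasp_force: 60.0
time: 5.22
position: [442.1, 28.9, 52.3]
eef_rot: [-3.138, 0.006, 3.133]
force: [8.1, -9.4, -1.1]
width: 21.1
grasp_force: 59.3
```

```bash
python3 -m handwheel '0 0 0 0 0 0 0.0854;0 0 0 0 0 0 0.0854;0 0 0 0 0 0 0.0854;0 0 0 0 0 0 0.0854;0 0 -0.05 0 0 0 0.0854;0 0 -0.05 0 0 0 0.0854;-0.02 -0.055 0 0 0 0 0.0854;-0.02 -0.055 0 0 0 0 0.0854' && python3 -m handwheel '-0.02 -0.055 0 0 0 0 0.0854;-0.025 -0.056 0 0 0 0 0.0854;0 0 0 0 0 0 0.0854;0 0 0 0 0 0 0.0854'; python3 -c "
from h import *
snap('top','t1.png',(200,100,430,260),3)"
```

```text
time: 6.22
position: [479.4, -80.7, 152.4]
eef_rot: [-3.141, 0.002, 3.136]
force: [1.5, 0.5, 0.5]
width: 85.3
grasp_force: 0.0
time: 6.72
position: [521.9, -191.2, 150.8]
eef_rot: [3.141, -0.001, 3.133]
force: [0.0, 0.4, -0.6]
width: 85.8
grasp_force: 0.0
```

View pics/t1.png

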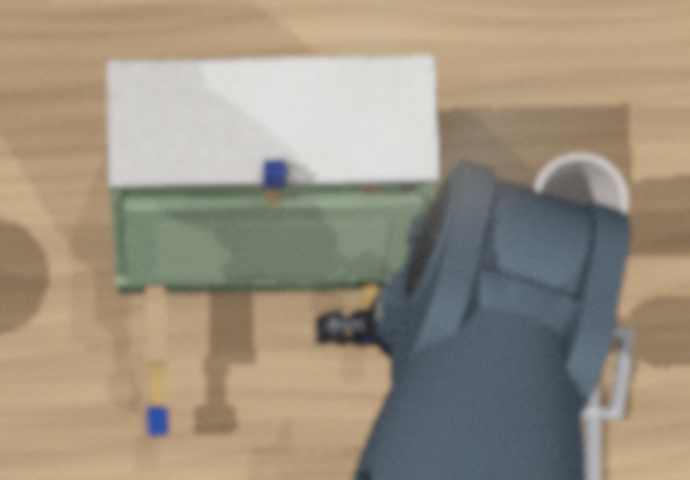

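The left support is fully out, with its block at (158,420) in the crop, and the gripper is above the right block. I'll descend gently and watch the force.

```bash
python3 -m handwheel '-0.008 0 0.03 0 0 0 0.0854;0 0 0.03 0 0 0 0.0854;0 0 0.02 0 0 0 0.0854;0 0 0.012 0 0 0 0.0854;0 0 0.008 0 0 0 0.0854;0 0 0 0 0 0 0.0854' && python3 -m handwheel '0 0 0 0 0 0 0.01;0 0 0 0 0 0 0.01;0 0 0 0 0 0 0.01;0 0 0 0 0 0 0.01;0 0 0 0 0 0 0.01;0 0 0 0 0 0 0.01'
```

```text
time: 7.52
position: [530.5, -191.0, 51.4]
eef_rot: [-3.142, -0.0, 3.134]
force: [-0.8, -0.3, 0.5]
width: 85.5
grasp_force: 0.0
time: 8.28
position: [530.8, -191.8, 51.7]
eef_rot: [-3.141, 0.001, 3.134]
force: [-1.0, -2.3, 5.7]
width: 21.5
grasp_force: 59.9
```

```bash
python3 -m handwheel '0.01 0 0 0 0 0 0.01;0.02 0 0 0 0 0 0.01;0.02 0 0 0 0 0 0.01;0.015 0 0 0 0 0 0.01;0.01 0 0 0 0 0 0.01;0.006 0 0 0 0 0 0.01;0.003 0 0 0 0 0 0.01;0 0 0 0 0 0 0.01' && python3 -m handwheel '0.002 0 0 0 0 0 0.01;0 0 0 0 0 0 0.01'; python3 -m handwheel '0.002 0 0 0 0 0 0.01;0 0 0 0 0 0 0.01'
```

```text
time: 9.28
position: [446.3, -191.2, 51.7]
eef_rot: [-3.14, 0.0, 3.133]
force: [-0.5, -5.8, 8.2]
width: 21.3
grasp_force: 60.3
time: 9.52
position: [444.6, -191.2, 51.7]
eef_rot: [-3.14, 0.001, 3.134]
force: [1.0, -5.0, 7.0]
width: 21.3
grasp_force: 60.2
time: 9.78
position: [442.7, -191.2, 51.7]
eef_rot: [-3.14, 0.001, 3.134]
force: [0.6, -4.4, 6.4]
width: 21.0
grasp_force: 60.2
```

```bash
python3 -m handwheel '0.002 0 0 0 0 0 0.01;0 0 0 0 0 0 0.01'; python3 -m handwheel '0.002 0 0 0 0 0 0.01;0 0 0 0 0 0 0.01'
```

```text
time: 10.02
position: [441.6, -191.2, 51.7]
eef_rot: [-3.141, 0.002, 3.134]
force: [5.1, -3.8, 2.3]
width: 21.1
grasp_force: 59.6
time: 10.28
position: [441.5, -191.3, 51.8]
eef_rot: [-3.141, 0.006, 3.134]
force: [12.6, -3.2, -4.4]
width: 21.3
grasp_force: 59.5
```

```bash
python3 -m handwheel '-0.002 0 0 0 0 0 0.0854;0 0 0 0 0 0 0.0854;0 0 0 0 0 0 0.0854;0 0 0 0 0 0 0.0854;0 0 -0.06 0 0 0 0.0854;0 0 -0.06 0 0 0 0.0854;0 0 -0.06 0 0 0 0.0854;0 0 -0.06 0 0 0 0.0854' && python3 -m handwheel '-0.055 0.028 0 0 0 0 0.0854;-0.055 0.028 0 0 0 0 0.0854;-0.055 0.028 0 0 0 0 0.0854;-0.055 0.028 0 0 0 0 0.0854;0 0 0 0 0 0 0.0854;0 0 0 0 0 0 0.0854'
```

```text
time: 11.28
position: [440.0, -190.5, 293.4]
eef_rot: [-3.141, 0.0, 3.134]
force: [1.4, -0.5, -0.8]
width: 85.6
grasp_force: 0.0
time: 12.02
position: [661.0, -80.3, 290.6]
eef_rot: [-3.142, -0.002, 3.134]
force: [0.3, -0.3, 0.2]
width: 85.6
grasp_force: 0.0
```

```bash
python3 -m handwheel '-0.002 -0.001 0.02 0 0 0 0.0854;0 0 0.02 0 0 0 0.0854;0 0 0.01 0 0 0 0.0854;0 0 0 0 0 0 0.0854' && python3 -m handwheel '0 0 0 0 0 0 0.01;0 0 0 0 0 0 0.01;0 0 0 0 0 0 0.01;0 0 0 0 0 0 0.01;0 0 0 0 0 0 0.01;0 0 0 0 0 0 0.01'
python3 -c "
from h import *
snap('scene','s2.png',(200,100,380,250),4)"
```

```text
time: 12.52
position: [662.4, -81.9, 241.6]
eef_rot: [-3.142, -0.0, 3.133]
force: [0.7, 0.3, 1.1]
width: 85.6
grasp_force: 0.0
time: 13.28
position: [663.5, -82.4, 241.9]
eef_rot: [-3.14, 0.001, 3.133]
force: [0.1, -5.4, 3.8]
width: 20.4
grasp_force: 59.5
```

View pics/s2.png

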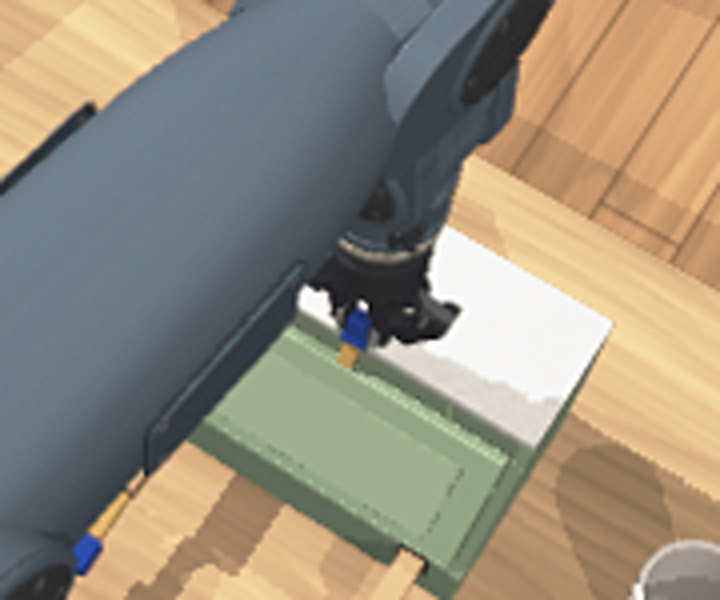

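The pull is gripped: the blue block sits between the fingers at about (355,330) in the crop. Next I'll work out the arc steps.

Run:
```python
import numpy as np
q=np.linspace(0,2.094,17); R,a=.1644,.508
p=np.c_[R*np.sin(a-q),R*np.cos(a-q)]; d=-np.diff(p,axis=0)
for i,r in enumerate(d): print(i+1,r.round(4), (p[i+1]*1000+[583,98]).round(0))
```

```text
1 [ 0.0194 -0.0092] [644. 251.]
2 [ 0.0205 -0.0066] [623. 257.]
3 [ 0.0211 -0.0039] [602. 261.]
4 [ 0.0215 -0.0011] [580. 262.]
5 [0.0214 0.0017] [559. 261.]
6 [0.021  0.0045] [538. 256.]
7 [0.0203 0.0072] [518. 249.]
8 [0.0191 0.0098] [499. 239.]
9 [0.0177 0.0122] [481. 227.]
10 [0.0159 0.0144] [465. 212.]
11 [0.0139 0.0164] [451. 196.]
12 [0.0117 0.0181] [439. 178.]
13 [0.0092 0.0194] [430. 159.]
14 [0.0066 0.0205] [424. 138.]
15 [0.0039 0.0211] [420. 117.]
16 [0.0011 0.0215] [419.  96.]
```

```bash
python3 -m handwheel '0.0097 0 -0.0046 0 0 0 0.01;0.0097 0 -0.0046 0 0 0 0.01;0.0205 0 -0.0066 0 0 0 0.01;0 0 0 0 0 0 0.01'
```

```text
time: 13.82
position: [622.7, -82.1, 257.3]
eef_rot: [-3.14, -0.0, 3.133]
force: [1.3, -6.1, -3.7]
width: 20.3
grasp_force: 63.8
```

```bash
python3 -m handwheel '0.021 0 -0.004 0 0 0 0.01;0.0215 0 -0.001 0 0 0 0.01;0.0215 0 0.0015 0 0 0 0.01;0 0 0 0 0 0 0.01'
```

```text
time: 14.32
position: [558.7, -81.8, 261.0]
eef_rot: [-3.139, 0.001, 3.133]
force: [0.3, -5.6, -2.2]
width: 20.2
grasp_force: 61.5
```

```bash
python3 -m handwheel '0.021 0 0.0045 0 0 0 0.01;0.020 0 0.007 0 0 0 0.01;0.019 0 0.010 0 0 0 0.01;0.018 0 0.012 0 0 0 0.01;0 0 0 0 0 0 0.01'
```

```text
time: 14.95
position: [479.8, -81.3, 227.7]
eef_rot: [-3.138, -0.001, 3.133]
force: [-6.6, -7.4, 11.1]
width: 19.8
grasp_force: 60.6
```

```bash
python3 -c "
from h import *
snap('scene','s3.png',(130,100,380,280),3)"
```

```text
(no output)
```

View pics/s3.png

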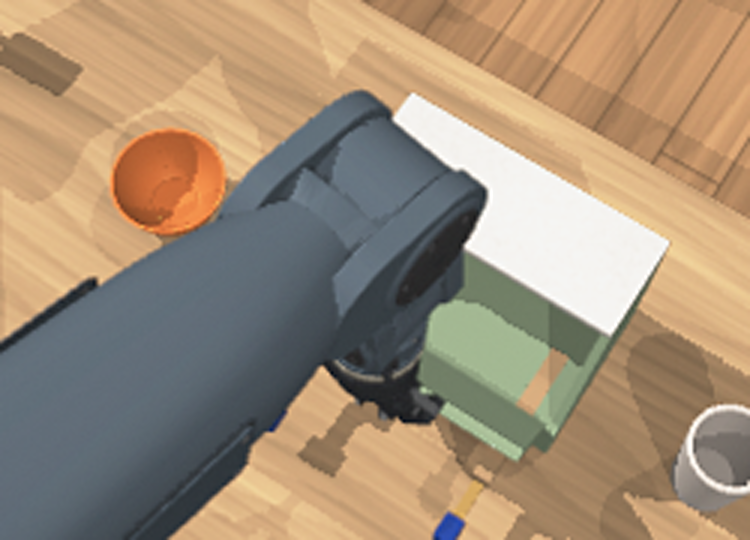

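The flap is held partway open in the gripper, and the right block is still out at (450,525). There is a slight outward radial force, so I'll ease the radius as I continue.

```bash
python3 -m handwheel '0.017 0 0.013 0 0 0 0.01;0.0145 0 0.016 0 0 0 0.01;0.012 0 0.018 0 0 0 0.01;0 0 0 0 0 0 0.01'
```

```text
time: 15.5
position: [436.2, -81.0, 179.6]
eef_rot: [-3.138, -0.002, 3.133]
force: [-6.7, -9.2, 4.8]
width: 20.3
grasp_force: 72.0
```

```bash
python3 -m handwheel '0.0107 0 0.019 0 0 0 0.01;0.0066 0 0.0205 0 0 0 0.01;0.004 0 0.021 0 0 0 0.01;0 0 0 0 0 0 0.01'
```

```text
time: 16.0
position: [418.6, -81.1, 119.6]
eef_rot: [-3.138, 0.004, 3.131]
force: [4.3, -7.7, 0.3]
width: 20.2
grasp_force: 132.7
```

```bash
python3 -m handwheel '0.000 0 0.010 0 0 0 0.01;0 0 0.005 0 0 0 0.01;0 0 0 0 0 0 0.01'; python3 -m handwheel '0 0 0.003 0 0 0 0.01;0 0 0 0 0 0 0.01'
```

```text
time: 16.38
position: [416.2, -81.0, 104.7]
eef_rot: [-3.138, -0.001, 3.132]
force: [-5.7, -9.9, 4.3]
width: 20.2
grasp_force: 135.6
time: 16.62
position: [415.5, -81.0, 101.7]
eef_rot: [-3.138, -0.002, 3.133]
force: [-7.9, -9.8, 4.2]
width: 19.5
grasp_force: 134.4
```

```bash
python3 -m handwheel '0.001 0 0.003 0 0 0 0.01;0 0 0 0 0 0 0.01'; python3 -m handwheel '0 0 0.003 0 0 0 0.01;0 0 0 0 0 0 0.01'
python3 -c "
from h import *
snap('scene','s4.png',(130,100,380,280),3)"
```

```text
time: 16.88
position: [415.2, -80.9, 98.8]
eef_rot: [-3.138, -0.001, 3.133]
force: [-4.9, -11.9, 3.4]
width: 20.2
grasp_force: 134.3
time: 17.12
position: [415.3, -81.0, 95.8]
eef_rot: [-3.138, -0.001, 3.132]
force: [-4.5, -9.3, 2.2]
width: 19.8
grasp_force: 135.3
```

View pics/s4.png

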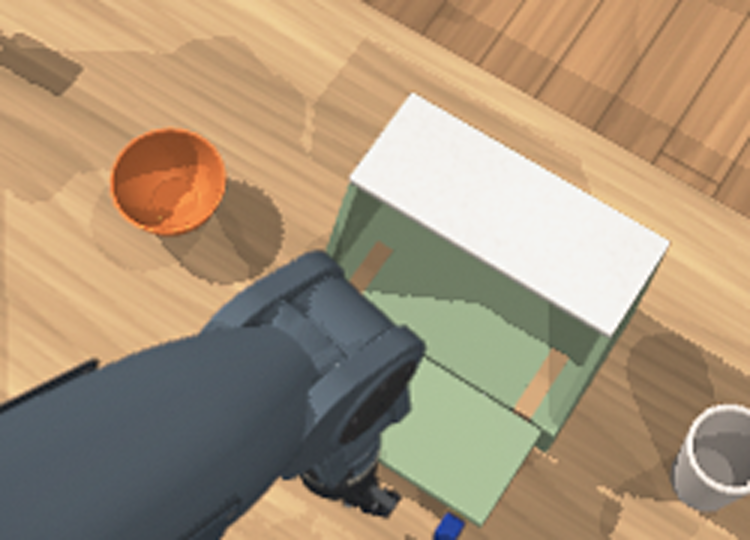

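The flap is nearly level and both supports are out under it. I'll lower it in small steps until the supports take the load.

```bash
for i in 1; do python3 -m handwheel '0 0 0.003 0 0 0 0.01;0 0 0 0 0 0 0.01'; python3 -m handwheel '0 0 0.003 0 0 0 0.01;0 0 0 0 0 0 0.01'; done | grep -E 'pos|force'
```

```text
position: [415.0, -81.0, 92.8]
force: [-6.8, -9.7, 4.6]
grasp_force: 135.6
position: [415.4, -80.8, 89.8]
force: [-4.5, -11.3, 3.1]
grasp_force: 138.1
```

```bash
python3 -m handwheel '0 0 0.003 0 0 0 0.01;0 0 0 0 0 0 0.01' | grep -E 'pos|force'; python3 -m handwheel '0 0 0.003 0 0 0 0.01;0 0 0 0 0 0 0.01'| grep -E 'pos|force'
```

```text
position: [416.2, -81.1, 87.0]
force: [-1.0, -7.8, 1.7]
grasp_force: 141.4
position: [417.4, -80.9, 84.3]
force: [3.5, -11.4, -0.9]
grasp_force: 146.0
```

```bash
python3 -c "
from h import *
snap('scene','s5.png',(220,180,340,280),6)
print(proj('scene',[[583-160,-81,85],[583-125,-81-138,92],[583-125,-81-138,85],[583,-219,92]]))"
```

```text
[[244.60503872 260.82519971]
 [289.91513483 275.53570971]
 [289.75137048 275.99491341]
 [311.33888516 241.22051718]]
```

View pics/s5.png

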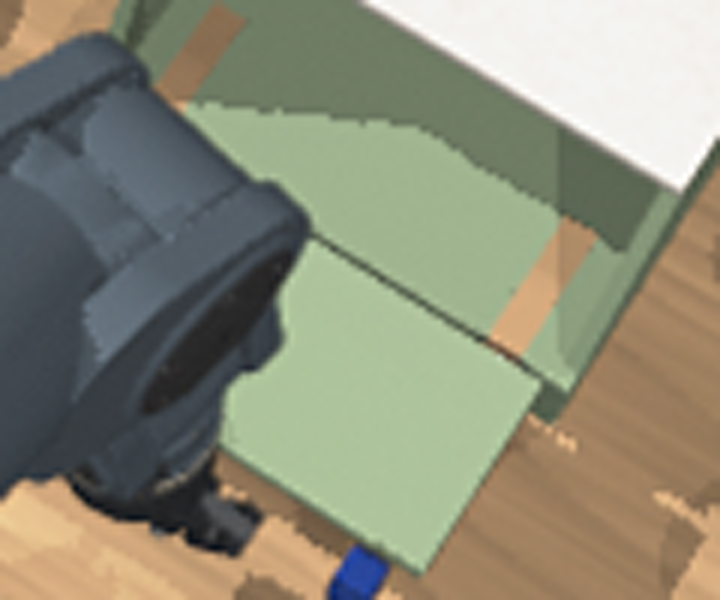

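The flap's near corner is at full-picture pixel (290,275), against a level prediction of (290,275.5). That makes it level to within about 0.1 rad, so I'll keep going until contact shows in the force.

```bash
python3 -m handwheel '-0.001 0 0.002 0 0 0 0.01;0 0 0 0 0 0 0.01' | grep -E 'pos|force'; python3 -m handwheel '0 0 0.002 0 0 0 0.01;0 0 0 0 0 0 0.01'| grep -E 'pos|force'
```

```text
position: [417.5, -80.9, 82.0]
force: [-0.6, -10.9, 1.6]
grasp_force: 146.8
position: [417.6, -80.9, 80.1]
force: [-12.7, -7.2, 0.0]
grasp_force: 147.8
```

```bash
python3 -m handwheel '0 0 0 0 0 0 0.01;0 0 0 0 0 0 0.01' | grep -E 'pos|force'; python3 -m handwheel '0 0 0.002 0 0 0 0.01;0 0 0 0 0 0 0.01'| grep -E 'pos|force|width'
python3 - <<'E'
from h import *
s=manip.get_state();print(s['force'],s['torque'],s['joint_torque'])
E
```

```text
position: [417.4, -80.9, 80.1]
force: [-1.3, -11.7, 0.9]
grasp_force: 146.5
position: [414.8, -80.9, 77.4]
force: [-9.0, -13.3, 2.6]
width: 20.3
grasp_force: 136.3
[ -9.01974388 -13.26509917   2.62912788] [-2.07412651  0.92360729  1.30087926] [  4.50205877 -42.85059929  29.96727705  -2.01378152   3.51533242
   1.31647367]
```

```bash
python3 -m handwheel '0 0 0 0 0 0 0.021;0 0 0 0 0 0 0.024;0 0 0 0 0 0 0.03;0 0 0 0 0 0 0.06;0 0 0 0 0 0 0.0854;0 0 0 0 0 0 0.0854;0 0 0 0 0 0 0.0854' && python3 -m handwheel '0 0 -0.02 0 0 0 0.0854;0 0 -0.04 0 0 0 0.0854;0 0 -0.05 0 0 0 0.0854;0 0 -0.05 0 0 0 0.0854;0.04 0 -0.04 0 0 0 0.0854;0.05 0 0 0 0 0 0.0854;0.05 0 0 0 0 0 0.0854;0 0 0 0 0 0 0.0854'
python3 -c "
from h import *
snap('scene','s6.png',(200,100,380,290),3)
print(proj('scene',[[583-160,-81,85],[583-125,-81-138,92],[583-125,-81+138,92],[583-138,29,55],[583-138,-192,55]]))"
```

```text
time: 20.1
position: [416.7, -79.5, 77.6]
eef_rot: [-3.142, 0.0, 3.134]
force: [0.1, -0.3, -0.8]
width: 85.6
grasp_force: 0.0
time: 21.1
position: [273.9, -78.1, 277.9]
eef_rot: [-3.141, 0.001, 3.133]
force: [1.6, 0.5, 0.0]
width: 85.7
grasp_force: 0.0
[[244.60503872 260.82519971]
 [289.91513483 275.53570971]
 [213.48302962 226.90751842]
 [219.45740992 238.37212954]
 [279.25859862 276.66120555]]
```

View pics/s6.png

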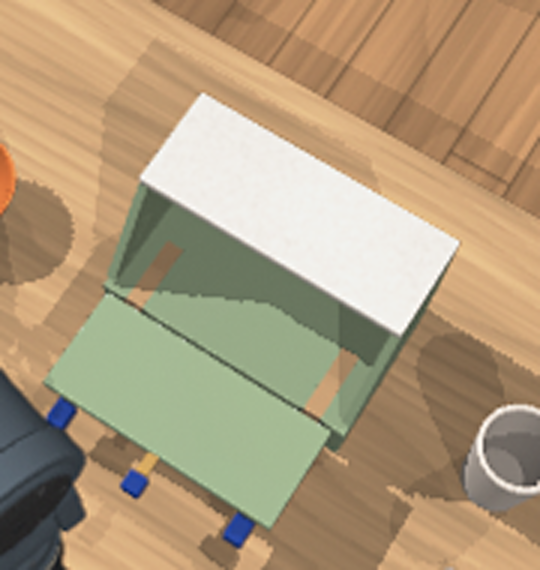

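The flap lies level on both supports: the pull is at full-picture (244.7,261.3) against a predicted (244.6,260.8), and both blocks are out. The robot is clear, so I'll hand the job in.

```bash
python3 -c "
from h import *
print(manip.job_done())"
```

```text
the job is handed in; nothing more can be done
None
```

I pulled both supports out to their stops with the flap shut, lowered the flap level onto them by its blue pull, let go and handed the job in at about 21 s; the last picture shows it level, but no verdict came back.

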